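# Press the sample tubes' stoppers home in order

### The arm

A 6-joint arm with a two-finger parallel gripper is mounted at the origin on the work surface. World frame = base frame: x ahead of the robot, y to its left, z up, the work surface at z = 0. Lengths are in mm, angles in rad, forces in N, time in s.
With the tool pointing down it reaches from about 300 to 775 mm from the base axis. Payload 14.6 kg.
Tool frame: the origin (TCP) lies on the centre line of the jaws, within the pads' length; the fingertips stand 19 mm ahead of it and the grasp point (between the pads) is the TCP (bot.tip_reach is the distance from the TCP to the fingertips, in mm); z points along the fingers, y is the line along which they close (so a half turn about z gives the same grasp; the last joint's range is limited). The gripper opens to 85 mm and grips with 20 to 120 N. Pads are 22 mm wide; open, the fingers measure 114 mm over their backs; the gripper's body (76 mm by 85 mm) begins 54 mm behind the grasp point. The pads swing forward as they close: fully open they stand 13 mm farther back than shut.
Start: joints at [-0.067, 0.3, 1.521, -0, 1.321, -0.067], TCP at [549.991, -0.002, 250.281] pointing down, gripper open.
Joint ranges: [-3.03, 3.03], [-0.79, 2.21], [0.23, 2.52], [-1.04, 4.18], [0, 3.07], [-2.55, 2.55]. Speed limits (rad/s): [2.22, 2.22, 2.57, 3.14, 3.14, 3.14].

### API

Orientations are given as a unit quaternion [w, x, y, z].
In Python, from rig import bot gives the robot as it stands. Calls block until the motion is done:
- bot.move_to(position, orientation): joint-space move of the TCP to a pose.
- bot.servo_line(position, attitude=None, speed=150, until_force=None): straight line of the TCP; attitude=None keeps the orientation; speed is the mean speed in mm/s. With until_force (N) it stops when the force on the tool has changed by that much, and returns True; else False.
- bot.move_joints(angles): joint-space move.
- bot.move_gripper(opening, grip_force=None): finger opening in mm; grip_force is the grip in N (None keeps the last); returns when the fingers have stopped.
- bot.dwell(seconds).
- bot.ik(position, orientation): joint angles nearest the present ones, or None.
- bot.read_state(): the state.
- bot.read_camera(name): name is "scene" or "side" or "wrist"; returns a dict with "image" (480x640x3 uint8, blue, green, red), "depth" (480x640 float32, mm along the optical axis (not along the pixel's ray), 0 where there is no reading), "fovy" (degrees; the focal length in pixels is half the picture's height over the tangent of half this angle, whatever the lens; pixels are square), "cx", "cy" (the principal point, pixels), "eye" and "attitude" of the camera in the world; the wrist camera has in their place "mount" (4x4, takes a point from camera to tool coordinates, whose origin is the TCP and whose axes are the flange's). Camera axes: x right, y down, z forward; pixel columns grow to the right and rows downward; lengths in mm; the calibration is good to about 2 mm. A picture is of the moment at which its call begins: read the wrist's pose just before it.
A pose or a line that the arm cannot do raises bot.MotionError and nothing moves.
- bot.finish_job(): hands the job in; it is judged then, once.
The state is a dict: "clock": time; "joint_positions": joint angles; "qvel": joint speeds; "effort": joint torques, N m; "ee_pos": TCP position; "tool_rot": TCP orientation; "ft_force": force on the tool from outside, world axes, zero at the start; "moment": the same for the moment, N m; "grip_width": finger opening in mm; "grip_force": force on a finger pad.
Only numpy, scipy, OpenCV 4.12 (cv2) and the standard library are available. Lean on these libraries where they do the work, as an engineer would, in place of code of your own. Each camera call takes 0.05 s, during which the arm holds its last target. There are 200 camera calls.

### The job

Close three sample tubes in the rack in the order they were drawn: with the fingertips press down the stopper of the tallest tube, then the stopper of the wide tube, then the stopper of the short tube, each fully home and each gently, because the tubes are glass. Leave the stopper with the T-shaped top standing open as it is, never pull a stopper out, do not pick anything up, and leave the marker, the mouse and the jar where they are.

Things in the scene. Friction and masses are not known exactly. Their poses are not given: they have to be found in the camera images.
- rack: black tube rack fixed to the table, 106 mm (its x) by 250 mm (its y) and 50 mm tall, with 10 by 4 round holes at 24 mm pitch, most of them empty; origin at the centre of its underside. Four glass tubes with yellow stoppers stand in it, held fast, 72 mm or more apart along the rack's y; which tube stands in which of the four places varies.
- tube_tall: the tallest tube: glass, 16 mm across, rim 125 mm above the table; fixed in the rack, upright; origin on its axis at table height, z up.
- tall_top (a point): centre of the top face of the stopper of that tube; moves with the stopper. The yellow stopper's head is a round flat disc 20 mm across and 10 mm thick. Standing up, this point is 142 to 145 mm above the table; fully home it is at 135 mm.
- stopper_tall (a joint): how far the stopper of that tube is pushed in, m: 0 to 0.003 at the start (standing 7 to 10 mm off its rim), 0.010 fully home with its head on the rim (a hard stop), negative if it is pulled out. It slides straight down with about 3 N of friction and stays where it is left.
- tube_wide: the wide tube: glass, 22 mm across, rim 103 mm above the table; fixed in the rack, upright; origin on its axis at table height, z up.
- wide_top (a point): centre of the top face of the stopper of that tube; moves with the stopper. The yellow stopper's head is a round flat disc 32 mm across and 10 mm thick. Standing up, this point is 120 to 123 mm above the table; fully home it is at 113 mm.
- stopper_wide (a joint): how far the stopper of that tube is pushed in, m: 0 to 0.003 at the start (standing 7 to 10 mm off its rim), 0.010 fully home with its head on the rim (a hard stop), negative if it is pulled out. It slides straight down with about 3 N of friction and stays where it is left.
- tube_short: the short tube: glass, 16 mm across, rim 83 mm above the table; fixed in the rack, upright; origin on its axis at table height, z up.
- short_top (a point): centre of the top face of the stopper of that tube; moves with the stopper. The yellow stopper's head is a round flat disc 20 mm across and 10 mm thick. Standing up, this point is 100 to 103 mm above the table; fully home it is at 93 mm.
- stopper_short (a joint): how far the stopper of that tube is pushed in, m: 0 to 0.003 at the start (standing 7 to 10 mm off its rim), 0.010 fully home with its head on the rim (a hard stop), negative if it is pulled out. It slides straight down with about 3 N of friction and stays where it is left.
- tube_tee: the spare tube that stays open: glass, 16 mm across, rim 103 mm above the table; fixed in the rack, upright; origin on its axis at table height, z up.
- tee_top (a point): centre of the top face of the stopper of that tube; moves with the stopper. The yellow stopper's head is a 20 mm disc with an upright bar on it, 34 mm long (along the rack's y), 8 mm wide and 12 mm tall, so that it looks like a T. Standing up, this point is 128 to 131 mm above the table; fully home it is at 121 mm.
- stopper_tee (a joint): how far the stopper of that tube is pushed in, m: 0 to 0.003 at the start (standing 7 to 10 mm off its rim), 0.010 fully home with its head on the rim (a hard stop), negative if it is pulled out. It slides straight down with about 3 N of friction and stays where it is left.
- marker: marker pen lying loose on the table beyond the rack, white with a blue cap, 130 mm long (its y), 15 mm thick; origin at mid-length, at its underside.
- mouse: black computer mouse, loose, 100 x 60 mm and 32 mm tall, beside the rack; origin at the centre of its underside.
- jar: small closed jar with a white cap, loose, 56 mm across and 70 mm tall, beside the other end of the rack; origin at the centre of its underside.

How it is judged (in metres and radians):
On the way, in this order (a step that is already met when the one before it is completed fails the run):
1. the stopper of the tallest tube is home, the others still up (value of joint stopper_tall above 0.008 m and value of joint each of stopper_wide, stopper_short below 0.006 m), for 0.1 s.
2. then the stopper of the wide tube is home, the short one's still up (value of joint each of stopper_tall, stopper_wide above 0.008 m and value of joint stopper_short below 0.006 m), for 0.1 s.
3. then the stopper of the short tube is home (value of joint each of stopper_tall, stopper_wide, stopper_short above 0.008 m), for 0.1 s.
At the end, for the whole second after the job is handed in: The stoppers of the tall, wide and short tubes are each within 2 mm of home (joint over 0.008), the T-shaped one still stands up (joint between -0.003 and 0.006), and marker, mouse and jar are within 30 mm of where they were (all of step 3 and value of joint stopper_tee between -0.003 and 0.006 m and distance of each of marker, mouse, jar from where it was at the start of the episode below 0.03 m); the robot touches nothing.
It fails at once if a tube or its stopper is pressed or knocked with more than 25 N (contact force between any of tube_tall, tube_wide, tube_short, tube_tee and anything else above 25 N).
It fails at once if a stopper is pulled out by more than 3 mm beyond its highest start (value of joint any of stopper_tall, stopper_wide, stopper_short, stopper_tee below -0.003 m).
It fails at once if the T-shaped stopper is pushed in (joint over 0.006) (value of joint stopper_tee above 0.006 m).
It fails at once if the marker, the mouse or the jar is shifted or lifted by more than 30 mm (distance of any of marker, mouse, jar from where it was at the start of the episode above 0.03 m).
It also fails if it takes over 38 s, if anything falls off the work surface, if the arm or the gripper's body presses on something with over 40 N, if the wrist force passes 120 N, or if a joint passes its speed limit or range.

## Working session

There is one attempt and no reset: what is moved stays moved. The work goes in short steps, each a Python script; the robot and the scene stay as the last script left them, time stands still between calls to the robot, and variables do not carry over. Pictures are saved under pics/ and viewed, at most 10 in all, crops included, and the job is handed in when it is done.

```bash
ls; mkdir -p pics; python3 - <<'E'
from rig import bot
import cv2,pickle,numpy as np
d={}
s=bot.read_state();print(s)
for n in("scene","side","wrist"):
    c=bot.read_camera(n);d[n]=c;cv2.imwrite(f"pics/{n}.png",c["image"])
    print(n,{k:v for k,v in c.items() if k not in("image","depth")},(c["depth"]>0).mean())
d["s"]=s;pickle.dump(d,open("d.pkl","wb"))
E
```

```text
pics
{'clock': 0.0, 'joint_positions': array([-6.66107601e-02,  3.00514426e-01,  1.52160934e+00,  8.57041978e-06,
        1.32071881e+00, -6.66098494e-02]), 'qvel': array([ 5.93654126e-05,  8.47610201e-04, -1.43670287e-03,  1.19812621e-03,
       -1.73525405e-03, -1.15333380e-03]), 'effort': array([ 2.33377898e-03, -5.43485534e+01, -3.61782753e+01,  2.82532977e-05,
        4.14875918e-03, -3.55991256e-05]), 'ee_pos': array([5.49775200e+02, 8.02398610e-03, 2.49685588e+02]), 'tool_rot': array([-4.73078637e-04,  7.07107717e-01,  7.07105569e-01, -4.08392767e-04]), 'ft_force': array([ 0.46306337, -0.18551304, -0.45019133]), 'moment': array([0.01539864, 0.07124262, 0.05556144]), 'grip_force': 0.0, 'grip_width': 85.22187688509062}
scene {'fovy': 45.45359436988386, 'cx': 326.9941883593795, 'cy': 240.50318295804513, 'eye': array([1076.47883544, -145.22990023,  991.81171617]), 'attitude': array([-0.22227229,  0.77213092,  0.57287934, -0.16192017])} 0.99603515625
side {'fovy': 50.23278510151377, 'cx': 328.99132812833983, 'cy': 242.5267012426092, 'eye': array([  83.43919039, -462.77051086,  623.64332782]), 'attitude': array([-0.42455628,  0.81673808, -0.34921948,  0.17531867])} 0.9961393229166666
wrist {'fovy': 59.93385975411457, 'cx': 317.5426080533815, 'cy': 239.31693932565793, 'mount': array([[ 3.92883134e-04, -9.59417774e-01, -2.81988263e-01,
         7.01777359e+01],
       [ 9.99999263e-01,  7.00754445e-04, -9.90939914e-04,
        -2.55962606e-01],
       [ 1.14832990e-03, -2.81987666e-01,  9.59417343e-01,
        -1.24596411e+02],
       [ 0.00000000e+00,  0.00000000e+00,  0.00000000e+00,
         1.00000000e+00]])} 0.9958463541666667
```

View pics/scene.png

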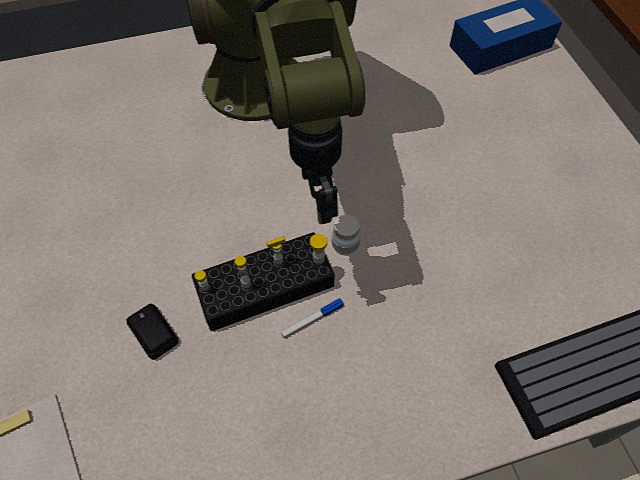

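View pics/side.png

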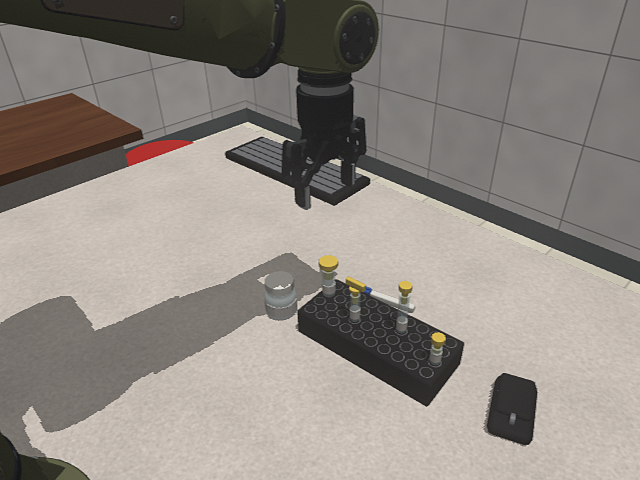

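```bash
cat > h.py <<'E'
import numpy as np,cv2
from scipy.spatial.transform import Rotation as R
def rot(q): return R.from_quat(np.roll(q,-1)).as_matrix()
def pose(c,s=None):
    if "eye" in c: return rot(c["attitude"]),np.array(c["eye"])
    Rt=rot(s["tool_rot"]);m=c["mount"]
    return Rt@m[:3,:3],Rt@m[:3,3]+s["ee_pos"]
def ray(c,uv,s=None):
    A,e=pose(c,s);f=240/np.tan(np.radians(c["fovy"])/2)
    uv=np.atleast_2d(uv)
    return e,np.c_[(uv[:,0]-c["cx"])/f,(uv[:,1]-c["cy"])/f,np.ones(len(uv))]@A.T
def onplane(c,uv,z,s=None):
    e,d=ray(c,uv,s); return e+d*((z-e[2])/d[:,2])[:,None]
def cloud(c,mask,s=None):
    v,u=np.nonzero(mask&(c["depth"]>0)); e,d=ray(c,np.c_[u,v],s)
    return e+d*c["depth"][v,u][:,None],u,v
def yellow(c):
    return cv2.inRange(cv2.cvtColor(c["image"],cv2.COLOR_BGR2HSV),(18,90,80),(38,255,255))
E
python3 - <<'E'
import pickle;from h import *
d=pickle.load(open("d.pkl","rb"))
for n in("scene","side","wrist"):
    c=d[n];k,l,st,ce=cv2.connectedComponentsWithStats(yellow(c))
    for i in range(1,k):
        if st[i,4]<40:continue
        p,u,v=cloud(c,l==i,d["s"])
        zt=np.percentile(p[:,2],90);t=p[abs(p[:,2]-zt)<3]
        print(n,st[i],ce[i].round(),"zt",zt.round(1),"top",t.mean(0).round(1),"ext",np.ptp(t,axis=0).round(1))
E
```

```text
scene [309 233  18  16 211] [318. 241.] zt 121.4 top [553.1   1.  120. ] ext [29.5 31.   5. ]
scene [267 236  18  10  72] [275. 240.] zt 130.6 top [536.4 -71.8 129.3] ext [10.7 31.8  4.3]
scene [234 256  12  10  95] [240. 260.] zt 144.9 top [ 567.3 -142.1  143.6] ext [18.6 19.2  4.7]
scene [194 270  12  10  92] [200. 275.] zt 103.1 top [ 550.5 -215.9  101.9] ext [17.7 17.2  4.9]
scene [  0 410  31  25 361] [ 14. 421.] zt 16.1 top [ 686.4 -570.1   14.8] ext [28.7 47.   5.5]
side [319 255  19  17 257] [328. 263.] zt 121.3 top [ 5.522e+02 -2.000e-01  1.202e+02] ext [32.7 31.9  3.9]
side [346 277  20  20 230] [355. 286.] zt 129.8 top [535.3 -74.3 129. ] ext [10.  31.8  4.5]
side [399 281  13  16 158] [405. 288.] zt 144.6 top [ 566.1 -143.1  143.8] ext [18.3 17.7  3.8]
side [431 332  15  17 191] [438. 339.] zt 102.9 top [ 548.9 -216.5  102. ] ext [19.  18.5  3.9]
wrist [ 299  208   49   49 1876] [323. 232.] zt 122.2 top [5.525e+02 4.000e-01 1.213e+02] ext [30.5 31.6  4.7]
wrist [284 320  22  47 632] [295. 342.] zt 131.2 top [535.5 -73.1 130.3] ext [10.3 34.   4.5]
wrist [302 323  10  23 153] [307. 334.] zt 119.5 top [541.6 -72.7 118.6] ext [ 6.1 16.6  4.8]
```

The scene view shows, from right to left: wide (318,241), T-top (275,240), tall (240,260) and short (200,275). The side view shows the same tubes at (328,263), (355,286), (405,288) and (438,339). Depth and colour agree across the views, so I'll close the gripper and press the tall one first.

```bash
cat > press.py <<'E'
from rig import bot
import numpy as np
def press(x,y,ztop,home):
    r=bot.tip_reach
    z=bot.read_state()["ee_pos"][2]
    bot.servo_line([x,y,max(z,185)],speed=120)
    bot.servo_line([x,y,ztop+r+10],speed=60)
    hit=bot.servo_line([x,y,home+r-4],speed=8,until_force=8)
    s=bot.read_state()
    print("hit",hit,"tip",(s["ee_pos"]-[0,0,r]).round(1),"F",s["ft_force"].round(1),"t",s["clock"],flush=True)
    bot.servo_line([x,y,home+r+15],speed=40)
    bot.servo_line([x,y,185],speed=100)
    s=bot.read_state();print("reach",r,"t",s["clock"],s["ft_force"].round(1))
E
python3 - <<'E'
from press import *
bot.move_gripper(0);print(bot.tip_reach,bot.read_state()["grip_width"],bot.read_state()["ee_pos"])
press(566.7,-142.6,144.8,135)
from h import *
for n in("scene","side"):
    c=bot.read_camera(n);cv2.imwrite(f"pics/{n}2.png",c["image"])
    k,l,st,ce=cv2.connectedComponentsWithStats(yellow(c))
    for i in range(1,k):
        if st[i,4]<40:continue
        p,u,v=cloud(c,l==i);print(n,np.median(p,0).round(),"zt",np.percentile(p[:,2],90).round(1))
E
```

```text
19.0 -0.06345189179492318 [5.50003591e+02 9.05445032e-04 2.50303767e+02]
hit True tip [ 566.7 -142.6  135.1] F [-1.8 -0.4  6.5] t 5.8667
reach 19.0 t 6.7083 [ 0.3 -0.1 -0.3]
scene [553.   1. 120.] zt 121.6
scene [536. -71. 128.] zt 130.4
scene [ 566. -142.  134.] zt 136.3
scene [ 550. -215.  101.] zt 103.0
scene [ 686. -569.   14.] zt 16.0
side [550.  -3. 120.] zt 121.2
side [533. -76. 124.] zt 129.8
side [ 564. -145.  134.] zt 135.6
side [ 547. -217.  101.] zt 102.8
```

The tall stopper is home: the tip stopped at 135.1 mm. Next the wide one, then the short one, with a check between them.

```bash
python3 - <<'E'
from press import *
from h import *
def look():
    for n in("scene","side"):
        c=bot.read_camera(n)
        k,l,st,ce=cv2.connectedComponentsWithStats(yellow(c))
        for i in range(1,k):
            if st[i,4]<40:continue
            p,u,v=cloud(c,l==i);print(n,np.median(p,0).round(),"zt",np.percentile(p[:,2],90).round(1))
    cv2.imwrite("pics/side3.png",c["image"])
press(552.5,0.4,122,113)
tip_ok=True
look()
press(549.7,-216.2,103,93)
look()
E
```

```text
hit True tip [5.525e+02 4.000e-01 1.131e+02] F [-0.9 -0.2  5.5] t 10.9667
reach 19.0 t 12.0333 [-0.7 -0.1 -1.1]
scene [537. -73. 129.] zt 130.5
scene [554.   1. 112.] zt 114.5
scene [ 567. -142.  134.] zt 136.3
scene [ 550. -216.  101.] zt 103.1
scene [ 686. -570.   14.] zt 15.7
side [550.  -3. 113.] zt 113.8
side [533. -76. 124.] zt 129.6
side [ 564. -145.  134.] zt 136.0
side [ 547. -217.  101.] zt 103.0
hit True tip [ 549.7 -216.2   93.1] F [-0.8  0.3  5.9] t 17.325
reach 19.0 t 18.5917 [-0.5 -0.5 -0.4]
scene [553.   1. 112.] zt 114.4
scene [537. -73. 128.] zt 130.9
scene [ 567. -141.  134.] zt 136.2
scene [ 550. -215.   92.] zt 94.3
scene [ 686. -570.   14.] zt 16.2
side [550.  -3. 113.] zt 114.0
side [533. -75. 124.] zt 129.9
side [ 564. -145.  134.] zt 135.8
side [ 547. -217.   92.] zt 93.9
```

All three stoppers are home and the T-top stopper hasn't moved, so I'm handing in.

```bash
python3 -c "
from rig import bot
print(bot.finish_job())"
```

```text
the job is handed in; nothing more can be done
None
```

I pressed the tall, wide and short stoppers home in that order, stopping each at about 8 N, and handed the job in at about 19 s; the cameras show the T-topped stopper still standing, and I never went near the marker, mouse or jar, though I didn't re-measure them; the hand-in returned no verdict.

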